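# Roll the hexagonal forming block to its wide groove

### The job

On the bench board lies a hexagonal wooden forming block; its widest groove now faces down and away from the board's stop strip. Without lifting it off the board, roll it over towards the stop one face at a time, letting it settle flat on the face in between, until the widest groove faces straight up. Leave it resting flat and wholly on the board, on the half next to the stop and roughly parallel to the stop, and leave the other bench things where they are.

Things in the scene. Friction and masses are not known exactly. Their poses are not given: they have to be found in the camera images.
- block_center (a point): Centre of the forming block: loose mid-brown wooden hexagonal prism, 120 mm long, 60 mm across flats, 69.3 mm across corners, faces 34.6 mm wide, about 0.26 kg. Lying flat, its centre is 30 mm above the board. Axes: y along its length, z out of the face with the widest groove. Past 30 degrees of tipping over a lower edge it falls onto the next face by itself; it does not slide easily.
- wide_groove (a point): Middle of the mouth of the widest groove, 30 mm from the block's centre along its z, same axes. It is 20 mm wide, 7 mm deep, full length; the other five faces have 4 to 8 mm grooves. It always starts on the lower sloping face away from the stop (z 120 degrees from up): two rolls of 60 degrees towards the stop, each moving the block 34.6 mm, bring it up.
- board_top (a point): Centre of the top of the fixed plywood bench board, 220 x 220 mm, top 14 mm above the bench. Axes: z up, x towards the stop, y along it. The stop: dark wooden strip as long as the board, 12 mm high above its top, inner face 70 mm from this point along +x, 22 mm thick. The block starts 32 to 52 mm from this point towards -x, within 9 degrees of parallel to the stop.
- bur_stand: Bystander: an orange plastic block 70 x 110 x 35 mm with thin steel burs standing in it, origin under its centre.
- pliers: Bystander: green-handled pliers lying flat, about 155 mm long, origin at the pivot.
- hammer: Bystander: small hammer lying flat, 220 mm long, origin under its middle.
- jar: Bystander: jar with a steel lid, 60 mm across, 75 mm tall, origin under its centre.
Not all that is in view belongs to the job. Of the things shaped like the part that bears block_center, the wooden one is meant.

How it is judged:
By the outcome, as a careful person would: the job done as asked, in the order asked, and still so for the second after the job is handed in, with the robot touching nothing.
It also fails if it takes over 45 s, if anything falls off the work surface, if the arm or the gripper's body presses on something with over 40 N, if the wrist force passes 120 N, or if a joint passes its speed limit or range.

### The arm

A 6-joint arm with a two-finger parallel gripper is mounted at the origin on the work surface. World frame = base frame: x ahead of the robot, y to its left, z up, the work surface at z = 0. Lengths are in m, angles in degrees, forces in N, time in s.
With the tool pointing down it reaches from about 0.4 to 0.825 m from the base axis. Payload 7 kg.
Tool frame: the origin (TCP) lies at the centre of the arm's flange, where the gripper is bolted on; the fingertips stand 178 mm ahead of it and the grasp point (between the pads) lies 159 mm ahead of it (tip_reach is the distance from the TCP to the fingertips, in m); z points along the fingers, y is the line along which they close (so a half turn about z gives the same grasp; the last joint's range is limited). The gripper opens to 88 mm and grips with 3 to 60 N. Pads are 19 mm wide; open, the fingers measure 130 mm over their backs; the gripper's body (78 mm by 193 mm) begins 47 mm behind the grasp point.
Start: joints at [-51.159, 20.546, 0.682, 0, -70.136, -16.507], TCP at [0.256, -0.624, 0.405] pointing down, gripper open.
Joint ranges: [-176.03, 176.03], [-82.01, 121.73], [-58.28, 71.71], [-173.87, 95.51], [-174.79, -0.11], [-173.66, 173.66]. Speed limits (degrees/s): [136.94, 136.94, 172.46, 180, 180, 180].

### API

Orientations are given as [roll, pitch, yaw] about the fixed x, y, z axes, in that order (R = Rz(yaw) Ry(pitch) Rx(roll)).
In Python, from plant import * gives the robot as it stands.
- The arm moves only by the shell command python3 -m handwheel 'ROWS'. ROWS is JSON, a list of rows, each a list of 7 numbers: the opening, from -1 (shut) to 1 (fully open), then the shift along the tool's x, y, z as a fraction of full scale, then the turn, a rotation vector about the tool's x, y, z as a fraction of full scale. A call has 1 to 5 rows; each row shifts and turns the commanded pose from where the row before left it, along the tool's axes as they then stand; what a row does not reach is not made up. Full scale, the value 1, is 0.025 m for a shift and 6 degrees for a turn. A row lasts 1/8 s, in which the tool goes at most 62.5 mm and 10.7 degrees, less where a joint would pass 70% of its speed; a pose out of reach is approached as far as the arm can. A call with a number of a shift or a turn outside -1 to 1 is refused whole. A call with a gripper value outside its range is refused whole. The fingers move at their own pace and stop on an object; the grip force is fixed at half the most. Time passes only in rows, so rows that do not move let the fingers close. It gives the time, the measured TCP pose, the force, the opening and the grip force at its end, in the units of the state.
- get_obs(): the state, without advancing time (a new reading comes with each control period).
- snapshot(name): name is "scene" or "top" or "wrist"; returns a dict with "color" (420x560x3 uint8, red, green, blue), "fx", "fy", "cx", "cy" (pixels), "k1" (the pictures are not rectified: a ray, as slopes to the right and down, at radius r is drawn at 1 + k1 r^2 times it, then the intrinsics apply), "R" (3x3) and "t" (3): a world point X has camera coordinates R X + t; the wrist camera has in their place "tool_from_camera" (4x4, takes a point from camera to tool coordinates, whose origin is the TCP and whose axes are the flange's). Camera axes: x right, y down, z forward; pixel columns grow to the right and rows downward; lengths in m; the calibration is good to about 2 mm. A picture is of the moment at which its call begins: read the wrist's pose just before it. There is no depth.
- close_job(): hands the job in; it is judged then, once.
The state is a dict: "clock": time; "joint_pos": joint angles; "qvel": joint speeds; "tau": joint torques, N m; "tool_pos": TCP position; "orientation": TCP orientation; "force": force on the tool from outside, world axes, zero at the start; "moment": the same for the moment, N m; "opening": finger opening in m; "gripper_force": force on a finger pad.
Only numpy, scipy, OpenCV 4.12 (cv2) and the standard library are available. Lean on these libraries where they do the work, as an engineer would, in place of code of your own. Each camera call takes 0.05 s, during which the arm holds its last target. There are 200 camera calls.

## Working session

There is one attempt and no reset: what is moved stays moved. The work goes in short steps, Python scripts to look and compute and a shell command to move; the robot and the scene stay as the last step left them, time stands still between calls to the robot, and variables do not carry over. Pictures are saved under pics/ and viewed, at most 10 in all, crops included, and the job is handed in when it is done.

```bash
mkdir -p pics; ls; python3 - <<'E'
from plant import *
import cv2,numpy as np
o=get_obs(); print(o)
for n in("scene","top"):
    s=snapshot(n); cv2.imwrite(f"pics/{n}0.png",s["color"][...,::-1]); np.save(f"{n}.npy",s,allow_pickle=True)
    print(n,{k:np.round(v,4).tolist() for k,v in s.items() if k!="color"})
E
```

```text
pics
{'clock': 0.0, 'joint_pos': array([-5.11578249e+01,  2.05909107e+01,  6.33103992e-01, -2.14610241e-02,
       -7.01364260e+01, -1.65092971e+01]), 'qvel': array([ 0.01148401,  0.10632596, -0.10088793, -0.00840822,  0.0287389 ,
        0.08315045]), 'tau': array([-1.58138726e-03, -5.82721639e+01,  2.93051165e+01,  6.99701965e+00,
        6.65083411e-03, -1.55496036e-04]), 'tool_pos': array([ 0.25643966, -0.62416859,  0.40371906]), 'orientation': array([ 1.79903919e+02, -7.43800752e-03, -1.57674424e+02]), 'force': array([0.06719543, 0.33386839, 0.16429706]), 'moment': array([ 0.04468324, -0.00022023,  0.04922944]), 'gripper_force': 0.0, 'opening': 0.08779372241769584}
scene {'fx': 398.0249, 'fy': 398.0249, 'cx': 276.3222, 'cy': 210.2501, 'k1': -0.1022, 'R': [[-0.2341, 0.9721, -0.0166], [0.6555, 0.1452, -0.7411], [-0.718, -0.1844, -0.6712]], 't': [0.1629, -0.3028, 1.4651]}
top {'fx': 541.8442, 'fy': 541.8442, 'cx': 274.295, 'cy': 217.9177, 'k1': -0.0793, 'R': [[0.0664, -0.9978, -0.0046], [-0.9759, -0.064, -0.2088], [0.208, 0.0183, -0.978]], 't': [-0.043, 0.5171, 1.5891]}
```

View pics/top0.png

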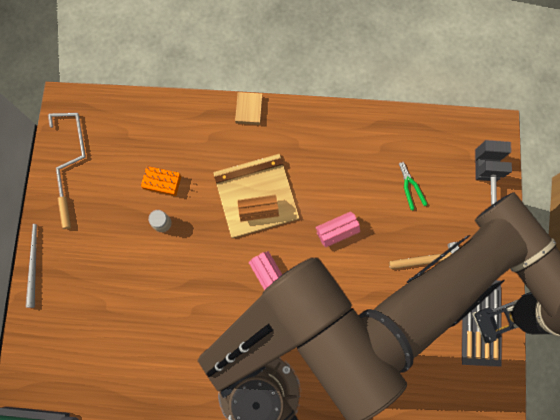

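View pics/scene0.png

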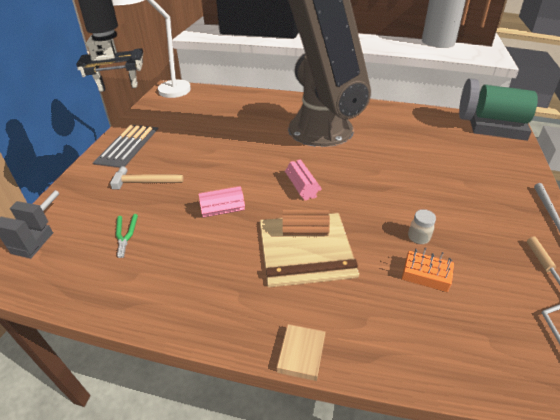

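The top view shows the board at about (214–299, 155–237) with the stop along its far edge (y≈165). The wooden block is at (258,207), and the pink prisms are decoys. In the scene view the block is at (303,223) and the stop at (312,268). I'll enlarge both crops to pick corners.

```bash
python3 - <<'E'
import cv2,numpy as np
a=cv2.imread("pics/top0.png")[150:245,205:305]; b=cv2.imread("pics/scene0.png")[205:290,252:366]
a=cv2.resize(a,(400,380),interpolation=cv2.INTER_CUBIC)
b=cv2.resize(b,(399,298),interpolation=cv2.INTER_CUBIC)
c=np.zeros((380,800,3),np.uint8); c[:,:400]=a; c[:298,400:799]=b
cv2.imwrite("pics/crop.png",c)
E
```

```text
(no output)
```

View pics/crop.png

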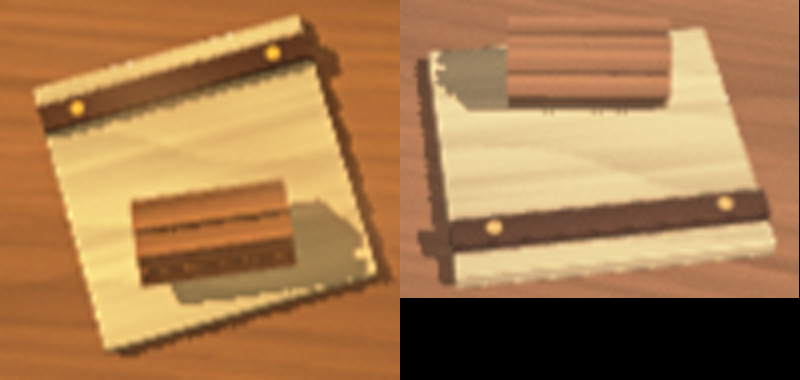

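Left crop (top view): board corners at about (35,92), (298,16), (377,272) and (107,352). Block outline at (132,200), (285,180), (296,265) and (140,285). Right crop (scene view): the block's far mid-height edge runs from (508,95) to (668,95), and the board's corners are visible.

```bash
cat >h.py <<'E'
import numpy as np,cv2
def ray(s,u,v):
    K=np.array([[s["fx"],0,s["cx"]],[0,s["fy"],s["cy"]],[0,0,1]])
    p=cv2.undistortPoints(np.array([[[u,v]]],float),K,np.array([s["k1"],0,0,0.]))[0,0]
    R=np.array(s["R"]);d=R.T@np.array([p[0],p[1],1]);return -R.T@np.array(s["t"]),d/np.linalg.norm(d)
def plane(s,u,v,z):
    c,d=ray(s,u,v);return c+d*(z-c[2])/d[2]
def tri(r1,r2):
    A=0;b=0
    for c,d in(r1,r2):
        M=np.eye(3)-np.outer(d,d);A=A+M;b=b+M@c
    return np.linalg.solve(A,b)
E
python3 - <<'E'
from h import *
T=np.load("top.npy",allow_pickle=True).item();S=np.load("scene.npy",allow_pickle=True).item()
t=lambda u,v:((u+.5)/4-.5+205,(v+.5)/4-.5+150)
s=lambda u,v:((u-400+.5)/3.5-.5+252,(v+.5)/3.506-.5+205)
print("tri board NL(top)",tri(ray(T,*t(107,352)),ray(S,*s(700,30)))) 
B=[plane(T,*t(*p),.014) for p in((35,92),(298,16),(377,272),(107,352))]
print("board",np.round(B,4),"c",np.mean(B,0))
print("edges",[np.linalg.norm(B[i]-B[i-1]) for i in range(4)])
y=B[0]-B[1]+B[3]-B[2];print("yaw stop dir",np.degrees(np.arctan2(-y[0],y[1])))
for a,b in(((35,92),(775,245)),((298,16),(457,282))):print("tri far corners",tri(ray(T,*t(*a)),ray(S,*s(*b))))
for a,b in(((132,200),(668,95)),((285,180),(508,95))):print("tri blk",tri(ray(T,*t(*a)),ray(S,*s(*b))))
P=[plane(T,*t(*p),.044) for p in((132,200),(285,180),(296,265),(140,285))]
print("blk",np.round(P,4),"c",np.mean(P,0));y=P[0]-P[1]+P[3]-P[2];print("blk yaw",np.degrees(np.arctan2(-y[0],y[1])))
print("edges",[np.linalg.norm(P[i]-P[i-1]) for i in range(4)])
print(T["R"].T@-np.array(T["t"]),S["R"].T@-np.array(S["t"]))
E
```

```text
tri board NL(top) [0.45766784 0.11938264 0.00849832]
board [[ 0.6614  0.1946  0.014 ]
 [ 0.7379 -0.0095  0.014 ]
 [ 0.5333 -0.0843  0.014 ]
 [ 0.4566  0.1201  0.014 ]] c [0.59729932 0.05524408 0.014     ]
edges [np.float64(0.21788010721158646), np.float64(0.21797237429947874), np.float64(0.21782605608948064), np.float64(0.218287379743736)]
yaw stop dir 20.568777609259367
tri far corners [0.66303661 0.19549074 0.00827192]
tri far corners [ 0.7401795  -0.00943434  0.00739126]
tri blk [0.57114464 0.10685092 0.04410205]
tri blk [ 0.59487259 -0.00803596  0.04238362]
blk [[ 0.5711  0.1078  0.044 ]
 [ 0.5946 -0.0086  0.044 ]
 [ 0.5282 -0.0214  0.044 ]
 [ 0.5049  0.0964  0.044 ]] c [0.549685   0.04355643 0.044     ]
blk yaw 11.319754542741807
edges [np.float64(0.06717207332498927), np.float64(0.11877000624302558), np.float64(0.06754453950204928), np.float64(0.12002689087581121)]
[ 0.17692576 -0.03893534  1.66180388] [1.28854462 0.15567561 0.76162268]
```

```bash
for i in 1; do
python3 -m handwheel '[[0.15,-0.88,0.98,0,0,0,0],[0.15,-0.88,0.98,0,0,0,0],[0.15,-0.88,0.98,0,0,0,0],[0.15,-0.88,0.98,0,0,0,0],[0.15,-0.88,0.98,0,0,0,0]]'
python3 -m handwheel '[[0.15,-0.88,0.98,0,0,0,0],[0.15,-0.88,0.98,0,0,0,0],[0.15,-0.88,0.98,0,0,0,0],[0.15,-0.88,0.98,0,0,0,0],[0.15,-0.88,0.98,0,0,0,0]]'
done; python3 -c "
from plant import *;print(get_obs())"
```

```text
clock: 0.72
tool_pos: [0.3119, -0.4681, 0.4043]
orientation: [180.0, -0.0, -157.7]
force: [0.5, 0.9, -0.8]
opening: 0.0512
gripper_force: 0.0
clock: 1.35
tool_pos: [0.367, -0.313, 0.4044]
orientation: [180.0, -0.0, -157.7]
force: [-0.7, 0.2, 0.3]
opening: 0.0503
gripper_force: 0.0
{'clock': 1.35, 'joint_pos': array([-1.70410242e+01,  2.13052886e+00, -2.28229134e+01, -1.13223722e-02,
       -6.50691780e+01, -5.06301264e+01]), 'qvel': array([ 3.37503911e+01, -1.02440424e+01, -1.09177818e+01, -4.87763256e-03,
        7.71118034e-01, -3.33087621e+01]), 'tau': array([ -4.25550923, -30.66822767,  28.42463315,   6.6818127 ,
        -0.12500853,   0.98276317]), 'tool_pos': array([ 0.36696392, -0.31304966,  0.40442444]), 'orientation': array([ 1.79977715e+02, -1.09757496e-02, -1.57675923e+02]), 'force': array([-0.69515916,  0.15762371,  0.30288291]), 'moment': array([ 0.05274113, -0.08109814, -0.00699532]), 'gripper_force': 0.0, 'opening': 0.050309736446532374}
```

```bash

python3 -m handwheel '[[0.15,-0.89,0.99,0,0,0,0],[0.15,-0.89,0.99,0,0,0,0],[0.15,-0.89,0.99,0,0,0,0],[0.15,-0.89,0.99,0,0,0,0],[0.15,-0.89,0.99,0,0,0,0]]'
python3 -m handwheel '[[0.15,-0.89,0.99,0,0,0,0],[0.15,-0.89,0.99,0,0,0,0],[0.15,-0.89,0.99,0,0,0,0],[0.15,-0.89,0.99,0,0,0,0],[0.15,-0.89,0.99,0,0,0,0]]'
python3 -m handwheel '[[0.15,-0.89,0.99,0,0,0,0],[0.15,0,0,1,0,0,0.92],[0.15,0,0,1,0,0,0.92],[0.15,0,0,1,0,0,0],[0.15,0,0,0.8,0,0,0]]'
python3 - <<'E'
from plant import *
import cv2,numpy as np
o=get_obs();s=snapshot("wrist");print(o["tool_pos"],o["orientation"]);print(s["tool_from_camera"],s["fx"],s["cx"],s["cy"],s["k1"])
cv2.imwrite("pics/w1.png",s["color"][...,::-1]);np.save("w1.npy",dict(s,o=o),allow_pickle=True)
E
```

```text
clock: 1.98
tool_pos: [0.4228, -0.1563, 0.4045]
orientation: [180.0, -0.0, -157.7]
force: [1.0, -0.4, 0.0]
opening: 0.0506
gripper_force: 0.0
clock: 2.6
tool_pos: [0.4787, 0.0004, 0.4045]
orientation: [180.0, -0.0, -157.7]
force: [-0.7, -0.0, 0.2]
opening: 0.0503
gripper_force: 0.0
clock: 3.22
tool_pos: [0.4894, 0.0306, 0.3085]
orientation: [-180.0, -0.1, -168.7]
force: [-0.1, 0.0, 0.2]
opening: 0.0506
gripper_force: 0.0
[0.48944906 0.03062183 0.30846383] [-1.79995083e+02 -6.50701502e-02 -1.68712221e+02]
[[-8.26670752e-04 -9.52369208e-01 -3.04946238e-01  8.24287663e-02]
 [ 9.99999653e-01 -8.18648618e-04 -1.54173828e-04  2.91437813e-04]
 [-1.02813410e-04 -3.04946260e-01  9.52369554e-01  2.12081219e-02]
 [ 0.00000000e+00  0.00000000e+00  0.00000000e+00  1.00000000e+00]] 338.95045061561393 279.65622834147365 208.35872734516465 -0.07792715090166381
```

View pics/w1.png

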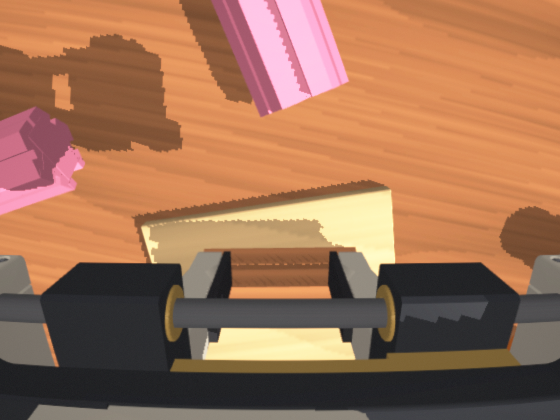

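The wrist view shows the block's near mid-height edge horizontal at row ≈249 (columns 204–356), so the yaw is aligned. I'll check its distance from the TCP.

```bash
python3 - <<'E'
import numpy as np
from h import *
w=np.load("w1.npy",allow_pickle=True).item();M=w["tool_from_camera"]
s=dict(w,R=M[:3,:3].T,t=-M[:3,:3].T@M[:3,3])
for p in((204,250),(356,248)):print(plane(s,*p,.3085-.044))
E
```

```text
[-0.02990706 -0.05944771  0.2645    ]
[-0.02828919  0.0603202   0.2645    ]
```

```bash

python3 -m handwheel '[[0.15,0,0,0.86,0,0,0],[0.15,0,0,0.86,0,0,0],[0.15,0,0,0.86,0,0,0],[0.15,-0.5,0,0,0,0,0],[0.15,-0.5,0,0,0,0,0]]'
python3 -m handwheel '[[0.15,-0.06,0,0,0,0,0],[0.15,-0.06,0,0,0,0,0],[0.15,-0.06,0,0,0,0,0],[0.15,-0.06,0,0,0,0,0]]'
```

```text
clock: 3.9
tool_pos: [0.5159, 0.036, 0.2462]
orientation: [-180.0, 0.1, -168.7]
force: [0.5, 0.6, 1.1]
opening: 0.0503
gripper_force: 0.0
clock: 4.4
tool_pos: [0.52, 0.0367, 0.2453]
orientation: [180.0, -0.0, -168.7]
force: [-1.4, -0.3, -0.8]
opening: 0.0504
gripper_force: 0.6
```

```bash

python3 -m handwheel '[[0.15,-0.15,0,-0.07,0,0,0],[0.15,-0.15,0,-0.1,0,0,0],[0.15,-0.16,0,-0.1,0,0,0],[0.15,-0.16,0,-0.08,0,0,0],[0.15,-0.16,0,-0.07,0,0,0]]'
python3 - <<'E'
from plant import *
import cv2
for n in("scene",):
  s=snapshot(n);cv2.imwrite("pics/s1.png",cv2.resize(s["color"][190:300,230:380,::-1],None,fx=4,fy=4))
E
```

```text
clock: 5.03
tool_pos: [0.5398, 0.0407, 0.2558]
orientation: [180.0, 0.0, -168.7]
force: [0.0, 0.2, -1.1]
opening: 0.0505
gripper_force: 0.1
```

View pics/s1.png

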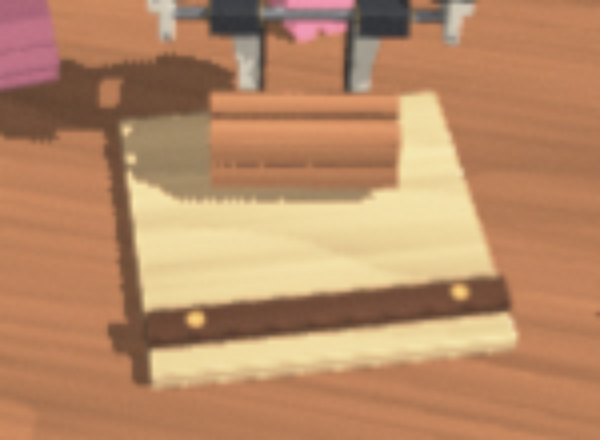

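The scene crop shows the block tipping about 20° over its far lower edge (its outline is at (210–400, 95–190)), with both fingers behind it. I'll continue along the arc.

```bash

python3 -m handwheel '[[0.15,-0.17,0,-0.05,0,0,0],[0.15,-0.17,0,-0.05,0,0,0],[0.15,-0.18,0,-0.04,0,0,0],[0.15,-0.18,0,-0.02,0,0,0],[0.15,-0.1,0,0,0,0,0]]'
python3 -m handwheel '[[0.15,0,0,-0.3,0,0,0],[0.15,0.4,0,-0.5,0,0,0],[0.15,1,0,-0.2,0,0,0],[0.15,1,0,0,0,0,0],[0.15,0,0,0,0,0,0]]'
python3 - <<'E'
from plant import *
import cv2,numpy as np
a=[]
for n,r in(("top",(150,245,205,305)),("scene",(205,290,252,366))):
  s=snapshot(n);np.save(n+"2.npy",s,allow_pickle=True)
  a.append(cv2.resize(s["color"][r[0]:r[1],r[2]:r[3],::-1],(400,380 if n=="top" else 298),interpolation=cv2.INTER_CUBIC))
c=np.zeros((380,800,3),np.uint8);c[:,:400]=a[0];c[:298,400:]=a[1];cv2.imwrite("pics/c2.png",c)
E
```

```text
clock: 5.7
tool_pos: [0.5593, 0.0446, 0.2597]
orientation: [-180.0, 0.0, -168.7]
force: [0.7, -0.6, 0.4]
opening: 0.05
gripper_force: 0.0
clock: 6.32
tool_pos: [0.4981, 0.0322, 0.2858]
orientation: [180.0, 0.0, -168.7]
force: [0.9, 0.0, 0.4]
opening: 0.0504
gripper_force: 0.0
```

View pics/c2.png

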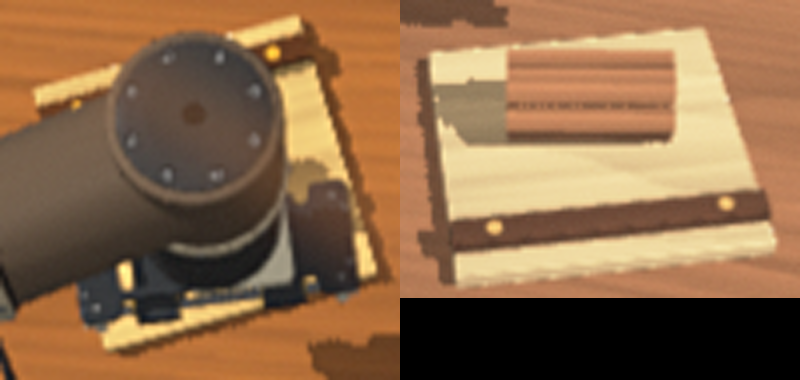

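The scene crop shows the block settled one face further on: outline (508–675, 50–143), with the far mid-height edge at about row 130. The top view is hidden by the arm. I'll get the new position.

```bash
python3 - <<'E'
from h import *
S=np.load("scene.npy",allow_pickle=True).item()
s=lambda u,v:((u-400+.5)/3.5-.5+252,(v+.5)/3.506-.5+205)
for z,pts in((.044,((668,95),(508,95))),(.014,((668,107),(508,107))),(.044,((674,130),(508,131))),(.014,((670,142),(508,143)))):
    P=[plane(S,*s(*p),z) for p in pts];m=sum(P)/2;y=P[0]-P[1]
    a=np.arctan2(-y[0],y[1]);off=.0346 if z>.02 else .0173
    print(z,np.round(m,4),np.degrees(a),"centre",m[:2]-off*np.array([np.cos(a),np.sin(a)]))
E
```

```text
0.044 [0.5838 0.0494 0.044 ] 12.529969590377082 centre [0.55000893 0.04185765]
0.014 [0.5667 0.0472 0.014 ] 12.53626537999177 centre [0.54982927 0.04345735]
0.044 [0.6179 0.0579 0.044 ] 13.017911474929251 centre [0.58421648 0.05006154]
0.014 [0.602  0.0545 0.014 ] 13.033228167430446 centre [0.58513398 0.05060402]
```

```bash

python3 -m handwheel '[[0.15,-0.3,0,0.8,0,0,0],[0.15,-0.5,0,0.85,0,0,0],[0.15,-0.5,0,0,0,0,0],[0.15,-0.5,0,0,0,0,0],[0.15,-0.2,0,0,0,0,0]]'
python3 -m handwheel '[[0.15,-0.08,0,0,0,0,0],[0.15,-0.06,0,0,0,0,0],[0.15,-0.06,0,0,0,0,0],[0.15,-0.06,0,0,0,0,0]]'
```

```text
clock: 7.05
tool_pos: [0.5504, 0.0429, 0.2442]
orientation: [180.0, 0.1, -168.7]
force: [-0.5, -1.0, 0.4]
opening: 0.0505
gripper_force: 0.0
clock: 7.55
tool_pos: [0.5547, 0.0436, 0.2437]
orientation: [-180.0, -0.1, -168.7]
force: [-7.3, 0.3, 9.8]
opening: 0.0506
gripper_force: 5.9
```

```bash

python3 -m handwheel '[[0.15,-0.08,0,-0.12,0,0,0],[0.15,-0.15,0,-0.1,0,0,0]]'
python3 -m handwheel '[[0.15,-0.16,0,-0.1,0,0,0],[0.15,-0.16,0,-0.08,0,0,0],[0.15,-0.16,0,-0.07,0,0,0]]'
python3 - <<'E'
from plant import *
import cv2
s=snapshot("scene");cv2.imwrite("pics/s3.png",cv2.resize(s["color"][190:300,230:380,::-1],None,fx=4,fy=4))
E
```

```text
clock: 7.8
tool_pos: [0.5613, 0.045, 0.2491]
orientation: [180.0, 0.0, -168.7]
force: [-0.7, 0.2, -0.9]
opening: 0.0502
gripper_force: 0.2
clock: 8.18
tool_pos: [0.5733, 0.0474, 0.2552]
orientation: [180.0, 0.0, -168.7]
force: [0.1, 0.1, -0.6]
opening: 0.0505
gripper_force: 0.1
```

View pics/s3.png

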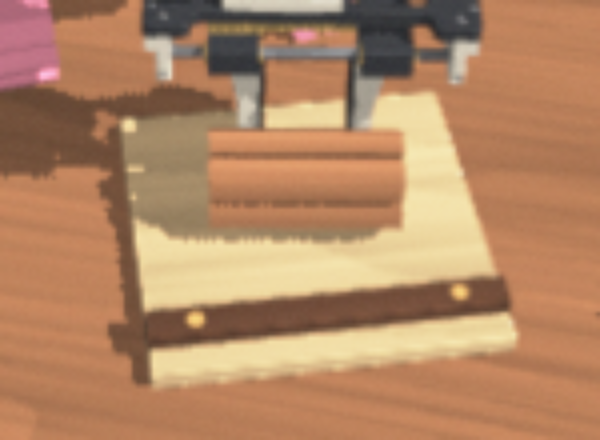

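The block, at (208–405, 130–230), is tipping again with the fingers behind it. Continuing along the same arc.

```bash

python3 -m handwheel '[[0.15,-0.17,0,-0.06,0,0,0],[0.15,-0.17,0,-0.05,0,0,0],[0.15,-0.18,0,-0.04,0,0,0],[0.15,-0.18,0,-0.02,0,0,0],[0.15,-0.1,0,0,0,0,0]]'
python3 -m handwheel '[[0.15,0,0,-0.3,0,0,0],[0.15,0.2,0,-0.7,0,0,0],[0.5,0.6,0,-1,0,0,0],[1,1,0,-1,0,0,0],[1,1,0,-0.5,0,0,0]]'
python3 - <<'E'
from plant import *
import cv2,numpy as np
o=get_obs();w=snapshot("wrist");np.save("w4.npy",dict(w,o=o),allow_pickle=True)
s=snapshot("scene")
a=cv2.resize(s["color"][205:290,252:366,::-1],(399,298),interpolation=cv2.INTER_CUBIC)
c=np.zeros((300,800,3),np.uint8);c[:,:400]=cv2.resize(w["color"][...,::-1],(400,300));c[:298,400:799]=a;cv2.imwrite("pics/c4.png",c)
E
```

```text
clock: 8.85
tool_pos: [0.5929, 0.0513, 0.2594]
orientation: [-180.0, 0.0, -168.7]
force: [-0.2, -0.3, -0.3]
opening: 0.0504
gripper_force: 0.0
clock: 9.48
tool_pos: [0.5231, 0.0373, 0.3497]
orientation: [180.0, 0.2, -168.7]
force: [0.2, 0.6, -0.8]
opening: 0.0748
gripper_force: 0.0
```

View pics/c4.png

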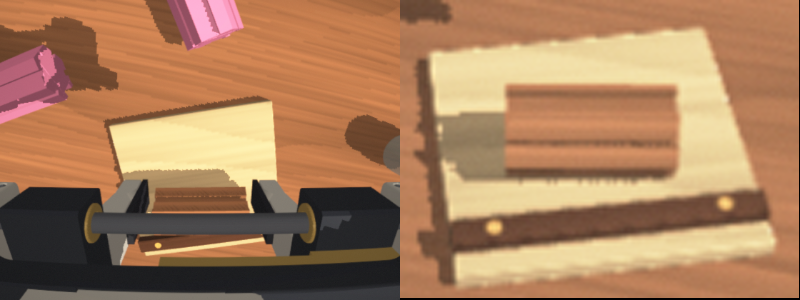

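The block has now rolled twice and rests flat at (505–678, 85–178) in the scene crop. In the wrist view its near edge is at row ≈188, columns 153–247. I'll measure its final pose against the board.

```bash
python3 - <<'E'
from h import *
from scipy.spatial.transform import Rotation as Ro
S=np.load("scene.npy",allow_pickle=True).item()
s=lambda u,v:((u-400+.5)/3.5-.5+252,(v+.5)/3.506-.5+205)
bc=np.array([.5973,.0552]);q=np.radians(20.57);X=np.array([np.cos(q),np.sin(q)]);Y=np.array([-X[1],X[0]])
def rep(P,off):
    m=(P[0]+P[1])/2;y=P[0]-P[1];a=np.arctan2(-y[0],y[1]);c=m[:2]+off*np.array([np.cos(a),np.sin(a)])
    print("yaw",np.degrees(a),"c",c,"board xy",(c-bc)@X,(c-bc)@Y)
rep([plane(S,*s(*p),.014) for p in((672,177),(506,179))],-.0173)
w=np.load("w4.npy",allow_pickle=True).item();M=np.eye(4);M[:3,:3]=Ro.from_euler("xyz",w["o"]["orientation"],degrees=True).as_matrix();M[:3,3]=w["o"]["tool_pos"]
M=M@w["tool_from_camera"];v=dict(w,R=M[:3,:3].T,t=-M[:3,:3].T@M[:3,3])
rep([plane(v,*p,.044) for p in((247*1.4,188*1.4),(153*1.4,188.5*1.4))],.0346)
E
```

```text
yaw 13.483963040825024 c [0.61887341 0.05672467] board xy 0.020733659433641912 -0.006152384708591588
yaw 11.581571961046993 c [0.61954913 0.05740133] board xy 0.02160404771893458 -0.00575627892901119
```

Two rolls are done: the centre is 21 mm past the middle and about 8° off parallel. I'll turn the gripper across the block to square it on the board without lifting. The tips stay above the stop.

```bash

python3 -m handwheel '[[1,0,0,0,0,0,-1],[1,0,0,0,0,0,-1],[1,0,0,0,0,0,-1],[1,0,0,0,0,0,-1],[1,0,0,0,0,0,-1]]' >/dev/null
python3 -m handwheel '[[1,0,0,0,0,0,-1],[1,0,0,0,0,0,-1],[1,0,0,0,0,0,-1],[1,0,0,0,0,0,-1],[1,0,0,0,0,0,-1]]' >/dev/null
python3 -m handwheel '[[1,0,0,0,0,0,-1],[1,0,0,0,0,0,-1],[1,0,0,0,0,0,-1],[1,0,0,0,0,0,-1],[1,0,0,0,0,0,-1]]'
python3 -m handwheel '[[1,0,-0.98,0,0,0,-0.15],[1,0,-0.98,0,0,0,0],[1,0,-0.98,0,0,0,0],[1,0,-0.98,0,0,0,0],[1,0,0,0,0,0,0]]'
```

```text
clock: 11.45
tool_pos: [0.524, 0.0375, 0.3476]
orientation: [-180.0, 0.0, -78.5]
force: [0.5, 0.3, -0.2]
opening: 0.0877
gripper_force: 0.0
clock: 12.08
tool_pos: [0.621, 0.0581, 0.3468]
orientation: [-180.0, -0.0, -77.8]
force: [-0.2, -0.4, -0.5]
opening: 0.0876
gripper_force: 0.0
```

```bash

python3 -m handwheel '[[1,0,0.08,1,0,0,0],[1,0,0,1,0,0,0],[1,0,0,1,0,0,0],[1,0,0,0.8,0,0,0],[1,0,0,0,0,0,0]]'
python3 -m handwheel '[[1,0,0,0.3,0,0,0],[1,0,0,0.3,0,0,0]]'
python3 - <<'E'
from plant import *
import cv2
s=snapshot("scene");cv2.imwrite("pics/s5.png",cv2.resize(s["color"][170:300,230:380,::-1],None,fx=4,fy=4))
E
```

```text
clock: 12.7
tool_pos: [0.6168, 0.0571, 0.2509]
orientation: [179.8, -0.0, -77.8]
force: [-0.7, 0.0, 1.0]
opening: 0.0878
gripper_force: 0.0
clock: 12.95
tool_pos: [0.618, 0.0575, 0.2376]
orientation: [-179.9, 0.0, -77.8]
force: [-1.1, 0.6, -0.8]
opening: 0.0875
gripper_force: 0.0
```

View pics/s5.png

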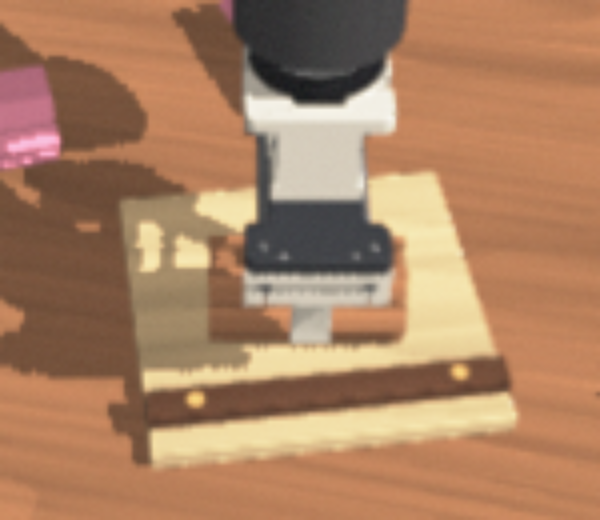

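The fingers straddle the middle of the block, with the far fingertip at (310,340). Descending the rest of the way and closing.

```bash

python3 -m handwheel '[[1,0,0,0.4,0,0,0],[1,0,0,0.4,0,0,0],[1,0,0,0.15,0,0,0],[0.7,0,0,0,0,0,0]]'
python3 -m handwheel '[[0.6,0,0,0,0,0,0],[0.5,0,0,0,0,0,0],[0.4,0,0,0,0,0,0],[0.4,0,0,0,0,0,0]]'
```

```text
clock: 13.5
tool_pos: [0.6177, 0.0574, 0.2127]
orientation: [179.9, -0.0, -77.8]
force: [0.2, -0.5, 0.4]
opening: 0.0825
gripper_force: 0.0
clock: 14.0
tool_pos: [0.6178, 0.0574, 0.2134]
orientation: [-180.0, 0.0, -77.8]
force: [-0.9, -0.1, 2.0]
opening: 0.0676
gripper_force: 30.0
```

```bash

python3 -m handwheel '[[0.4,0,-0.09,0,0,0,-0.36],[0.4,0,-0.09,0,0,0,-0.36],[0.4,0,-0.09,0,0,0,-0.36],[0.4,0,-0.09,0,0,0,-0.36],[0.4,0,0,0,0,0,0]]'
python3 -m handwheel '[[0.8,0,0,0,0,0,0],[1,0,0,0,0,0,0],[1,0,0,0,0,0,0],[1,0,0,0,0,0,0]]'
python3 -m handwheel '[[1,0,0,-0.5,0,0,0],[1,0,0,-0.8,0,0,0],[1,0,0,-1,0,0,0],[1,0,0,-1,0,0,0],[1,0,0,-1,0,0,0]]'
python3 -m handwheel '[[1,0,1,-0.8,0,0,0],[1,0,1,0,0,0,0],[1,0,1,0,0,0,0],[1,0,1,0,0,0,0],[1,0,0,0,0,0,0]]'
python3 - <<'E'
from plant import *
import cv2,numpy as np
o=get_obs();a=[]
s=snapshot("scene");t=snapshot("top");cv2.imwrite("pics/full6.png",s["color"][...,::-1])
c=np.zeros((380,800,3),np.uint8)
c[:,:400]=cv2.resize(t["color"][150:245,205:305,::-1],(400,380),interpolation=cv2.INTER_CUBIC)
c[:298,400:799]=cv2.resize(s["color"][205:290,252:366,::-1],(399,298),interpolation=cv2.INTER_CUBIC);cv2.imwrite("pics/c6.png",c)
E
```

```text
clock: 14.62
tool_pos: [0.6262, 0.0594, 0.2134]
orientation: [179.9, -0.0, -69.2]
force: [-3.2, -2.3, 4.1]
opening: 0.0676
gripper_force: 30.0
clock: 15.12
tool_pos: [0.6265, 0.0599, 0.2131]
orientation: [-180.0, 0.0, -69.2]
force: [0.1, 0.7, 0.1]
opening: 0.0876
gripper_force: 0.0
clock: 15.75
tool_pos: [0.6264, 0.0598, 0.3226]
orientation: [-179.9, -0.0, -69.2]
force: [1.0, -0.4, 0.3]
opening: 0.0874
gripper_force: 0.0
clock: 16.38
tool_pos: [0.5317, 0.0237, 0.342]
orientation: [-179.9, 0.0, -69.2]
force: [0.2, 0.0, 0.6]
opening: 0.0877
gripper_force: 0.0
```

View pics/c6.png

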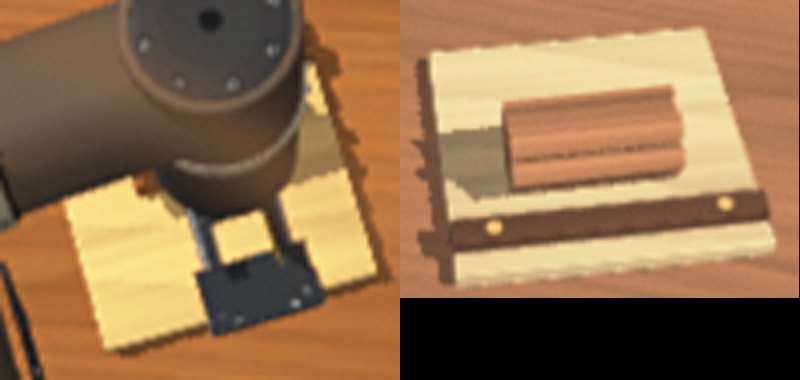

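The scene crop shows the block flat and parallel to the stop at (503–685, 88–190), on the half next to the stop, with the gripper well clear. Handing in.

```bash
python3 -c "
from plant import *;print(close_job())"
```

```text
the job is handed in; nothing more can be done
None
```

I rolled the block two faces towards the stop, letting it settle in between, then gripped it flat on the board to square it up and handed it in at about 16 s. It rests flat, parallel to the stop on the stop half. I infer that the widest groove faces up from the two rolls, as I did not check it in a final close-up.

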